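# Check a copper bar with a hand-held metal tester

### The job

Pick up the black and yellow metal tester and check the copper bar on its sloping rest: hold the spring nose against the middle of the bar, square to its face, pressed gently about half-way in, and keep it still there for three seconds. Then lay the tester back on the green mat, display up, and let go. Do not touch the silver-grey bar or its rest with the tester, and leave the tape, the tool pot and the hammer where they are.

Things in the scene. Friction and masses are not known exactly. Their poses are not given: they have to be found in the camera images.
- tester: hand-held metal tester lying on the mat, about 300 g: black body 130 (x) x 34 (y) x 34 mm (z), display and red button on top; origin at the centre of the body's underside, x towards the nose, z up through the display. A yellow barrel, diameter 26 mm, spans x 65 to 90 mm on the axis y = 0, z = 17 mm; the steel spring nose sticks out of it. Grip across y near the origin
- tester_tip (a point): centre of the flat front of the steel nose (18 mm in diameter), which moves with the nose: when the nose is out it lies 104 mm ahead of the tester's origin (x), 17 mm above it (z). Axes as the tester
- tester_nose (a joint): how far the spring nose is pushed in, m: 0 fully out, 0.008 fully in; it starts to move at 1.8 N and is fully in at 9 N
- mat: fixed green mat 160 (x) x 260 (y) x 4 mm; origin at the centre of its underside, on the table
- copper_rest: fixed wooden rest, base 130 deep x 100 wide x 14 mm, with a sloping blue board (top edge copper) and a copper bar on its front. Origin on the table below the board's hinge; z up, the board's front looks to -x (robot's side). The board (98 wide, 112 tall, 24 mm thick) leans back 17 to 34 degrees on a stiff hinge along y, 24 mm above the table, and stays as set
- copper_face (a point): point on the sloping board's front, behind the copper bar's middle. x square into the board (forwards and down), y along the bar, z up the board. The bar (70 along y, 48 mm along z) is centred here; its flat front lies 6 to 18 mm from here towards -x, parallel to the board: thickness varies, not measured. Steel ledge below it: 78 mm along y, z -31 to -25 mm, sticks out 22 mm
- silver_rest: fixed wooden rest, base 130 deep x 100 wide x 14 mm, with a sloping blue board (top edge silver-grey) and a silver-grey bar on its front. Origin on the table below the board's hinge; z up, the board's front looks to -x (robot's side). The board (98 wide, 112 tall, 24 mm thick) leans back 17 to 34 degrees on a stiff hinge along y, 24 mm above the table, and stays as set
- silver_face (a point): point on the sloping board's front, behind the silver-grey bar's middle. x square into the board (forwards and down), y along the bar, z up the board. The bar (70 along y, 48 mm along z) is centred here; its flat front lies 6 to 18 mm from here towards -x, parallel to the board: thickness varies, not measured. Steel ledge below it: 78 mm along y, z -31 to -25 mm, sticks out 22 mm
- tape: loose yellow roll of tape lying flat, 90 mm in diameter, 25 mm high; origin at the centre of its underside; bystander
- pot: loose dark pot of tools, 80 mm in diameter, 85 mm high, handles up to 155 mm; origin at the centre of its underside; bystander
- hammer: loose small hammer lying flat, about 200 mm long along x; bystander
There are look-alikes about, which are no part of the job. Of the things that look like the tester, the middle-sized one is meant.

How it is judged (in metres and radians):
On the way:
1. the nose is held still and square on the middle of the copper bar, pressed in part of the way, for 2.5 s (value of joint tester_nose between 0.0015 and 0.0072 m and contact force between tester and copper_rest above 0.8 N and y of tester_tip in the frame of copper_face between -0.01 and 0.01 m and z of tester_tip in the frame of copper_face between -0.01 and 0.01 m and x of tester_tip in the frame of copper_face between -0.022 and -0.002 m and angle between the x axis of tester and the x axis of copper_face, either way round below 0.12 rad and linear speed of tester below 0.02 m/s and angular speed of tester below 0.15 rad/s), for 2.5 s.
At the end, for the whole second after the job is handed in: the tester lies at rest on the green mat, flat with its display up (tilt under 0.12 rad), its middle within the mat's outline, its nose out and free, touched by nothing but the mat (x of tester in the frame of mat between -0.08 and 0.08 m and y of tester in the frame of mat between -0.13 and 0.13 m and z of tester in the frame of mat between 0 and 0.01 m and angle between tester's own z axis and vertical below 0.12 rad and value of joint tester_nose below 0.0015 m and contact force between tester and mat above 0.5 N and linear speed of tester below 0.01 m/s and angular speed of tester below 0.1 rad/s).
It fails at once if the tester pushes on the copper bar or its rest with more than 18 N (it is to be pressed gently) (contact force between tester and copper_rest above 18 N).
It fails at once if the tester touches the silver-grey bar or its rest (contact force between tester and silver_rest above 0.5 N).
It fails at once if the tape, the pot or the hammer is moved by more than 20 mm (distance of any of tape, pot, hammer from where it was at the start of the episode above 0.02 m).
It also fails if it takes over 54 s, if anything falls off the work surface, if the arm or the gripper's body presses on something with over 40 N, if the wrist force passes 120 N, or if a joint passes its speed limit or range.

### The arm

A 6-joint arm with a two-finger parallel gripper is mounted at the origin on the work surface. World frame = base frame: x ahead of the robot, y to its left, z up, the work surface at z = 0. Lengths are in m, angles in degrees, forces in N, time in s.
With the tool pointing down it reaches from about 0.4 to 0.825 m from the base axis. Payload 7 kg.
Tool frame: the origin (TCP) lies between the finger pads; the fingertips stand 19 mm ahead of it and the grasp point (between the pads) is the TCP (r.finger_overhang is the distance from the TCP to the fingertips, in m); z points along the fingers, y is the direction in which the jaws open and shut (so a half turn about z gives the same grasp; the last joint's range is limited). The gripper opens to 88 mm and grips with 3 to 60 N. Pads are 19 mm wide; open, the fingers measure 130 mm over their backs; the gripper's body (78 mm by 193 mm) begins 47 mm behind the grasp point.
Start: joints at [-53.107, 20.546, 0.682, 0, -70.136, -16.507], TCP at [0.235, -0.633, 0.246] pointing down, gripper open.
Joint ranges: [-176.03, 176.03], [-82.01, 121.73], [-58.28, 71.71], [-173.87, 95.51], [-174.79, -0.11], [-173.66, 173.66]. Speed limits (degrees/s): [136.94, 136.94, 172.46, 180, 180, 180].

### API

Orientations are given as [roll, pitch, yaw] about the fixed x, y, z axes, in that order (R = Rz(yaw) Ry(pitch) Rx(roll)).
In Python, from plant import r, optics gives the robot as it stands. The module is installed in compiled form; this text tells all that it offers.
- The arm moves only by the tool step_arm, never from a script. Its argument "increments" is a list of rows, each an object of numbers: "tx", "ty", "tz": the shift along the world's x, y, z in mm; "ax", "ay", "az": the turn, a rotation vector about the world's x, y, z in degrees; "claw": the gripper command: -1 is shut, 1 is fully open, values between are in proportion. In form: [{"tx": .., "ty": .., "tz": .., "ax": .., "ay": .., "az": .., "claw": ..}, ...]. A call has 1 to 12 rows; each row shifts and turns the commanded pose from where the row before left it; what a row does not reach is not made up. A row lasts 1/10 s, in which the tool goes at most 50 mm and 8.59 degrees, less where a joint would pass 70% of its speed; a pose out of reach is approached as far as the arm can. A call with a gripper value outside its range is refused whole. The fingers move at their own pace and stop on an object; "newtons" is the grip in N (left out, the last holds). Time passes only in rows, so rows that do not move let the fingers close. It gives the time, the measured TCP pose, the force and the opening at its end, in the units of the state.
- r.get_state(): the state, without advancing time (a new reading comes with each control period).
- optics.capture(name): name is "scene" or "top"; returns a dict with "image" (400x640x3 uint8, blue, green, red), "depth" (400x640 float32, m along the optical axis (not along the pixel's ray), 0 where there is no reading), "fx", "fy", "cx", "cy" (pixels), "distortion" ([k1, k2, p1, p2, k3] as OpenCV has them; the pictures are not rectified), "R" (3x3) and "t" (3): a world point X has camera coordinates R X + t. Camera axes: x right, y down, z forward; pixel columns grow to the right and rows downward; lengths in m; the calibration is good to about 2 mm. A picture is of the moment at which its call begins.
- r.close_job(): hands the job in, once; it reports no verdict.
The state is a dict: "time_s": time; "joints": joint angles; "qd": joint speeds; "joint_torque": joint torques, N m; "tcp_pos": TCP position; "eef_rot": TCP orientation; "contact_force": force on the tool from outside, world axes, zero at the start; "moment": the same for the moment, N m; "gripper_width": finger opening in m.
Only numpy, scipy, OpenCV 4.12 (cv2) and the standard library are available. Lean on these libraries where they do the work, as an engineer would, in place of code of your own. Each camera call takes 0.05 s, during which the arm holds its last target. There are 200 camera calls.

## Working session

There is one attempt and no reset: what is moved stays moved. The work goes in short steps, Python scripts to look and compute and a tool call to move; the robot and the scene stay as the last step left them, time stands still between calls to the robot, and variables do not carry over. Pictures are saved under pics/ and viewed, about 8 in all and at most 12, crops included, and the job is handed in when it is done.

Besides the shell and the picture viewer there is one more tool, called after "Emit:" as name(argument=value, ...), one argument or row to a line, values as JSON. step_arm: Moves the arm, as the interface text tells. Its arguments: {"type":"object","properties":{"increments":{"type":"array","items":{"type":"object","properties":{"tx":{"type":"number"},"ty":{"type":"number"},"tz":{"type":"number"},"ax":{"type":"number"},"ay":{"type":"number"},"az":{"type":"number"},"claw":{"type":"number"}}}},"newtons":{"type":"number"}},"required":["increments"]}

```bash
mkdir -p pics
cat > h.py <<'E'
import numpy as np, cv2
from plant import r, optics
def cap(n):
    c=optics.capture(n); c['K']=np.array([[c['fx'],0,c['cx']],[0,c['fy'],c['cy']],[0,0,1.]]); c['D']=np.array(c['distortion'],float)
    c['R']=np.array(c['R']);c['t']=np.array(c['t']); return c
def rays(c,uv):
    p=cv2.undistortPoints(np.array(uv,float).reshape(-1,1,2),c['K'],c['D']).reshape(-1,2)
    return np.c_[p,np.ones(len(p))]
def plane(c,uv,z):
    d=rays(c,uv)@c['R']; o=-c['R'].T@c['t']
    return o+d*((z-o[2])/d[:,2])[:,None]
def pts(c,uv):
    uv=np.array(uv); dep=c['depth'][uv[:,1].astype(int),uv[:,0].astype(int)]
    return (rays(c,uv)*dep[:,None]-c['t'])@c['R']
E
python3 - <<'E'
from h import *
for n in ['scene','top']:
    c=cap(n); cv2.imwrite(f'pics/{n}0.png',c['image']); print(n,-c['R'].T@c['t'],c['R'][2],c['fx'],(c['depth']>0).mean())
print(r.get_state())
E
```

```text
scene [1.25820196 0.08924171 0.98885402] [-0.64873661 -0.0741655  -0.75739044] 396.2682806355817 0.99610546875
top [ 0.34574954 -0.01912485  1.06185808] [ 0.14102435  0.00448597 -0.98999596] 379.968533941269 0.99595703125
{'time_s': 0.1, 'joints': array([-5.31083872e+01,  2.05881430e+01,  6.40928013e-01, -1.58767494e-02,
       -7.01356890e+01, -1.65069416e+01]), 'qd': array([-0.08624672, -0.06468891,  0.09697448,  0.12680316, -0.0442779 ,
       -0.04195886]), 'joint_torque': array([-2.23551098e-03, -5.84163308e+01,  2.93752635e+01,  7.01554298e+00,
        1.01308632e-02, -3.34057074e-05]), 'tcp_pos': array([ 0.23495524, -0.63237577,  0.24472751]), 'eef_rot': array([ 1.79916272e+02, -9.24667122e-03, -1.59620728e+02]), 'contact_force': array([ 0.02025605, -0.65724488, -1.27690503]), 'moment': array([-0.03949403, -0.01105115, -0.05229667]), 'gripper_width': 0.0872871113299292}
```

View pics/scene0.png

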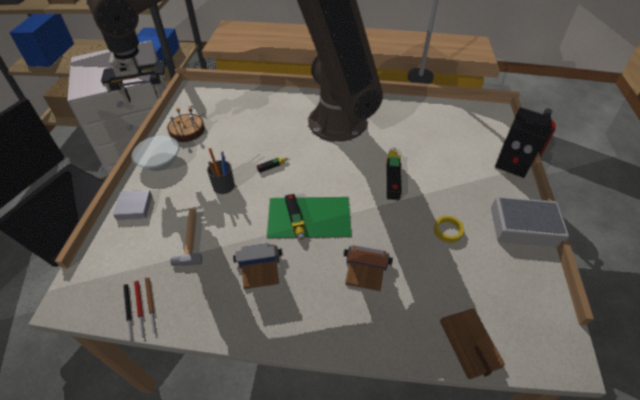

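View pics/top0.png

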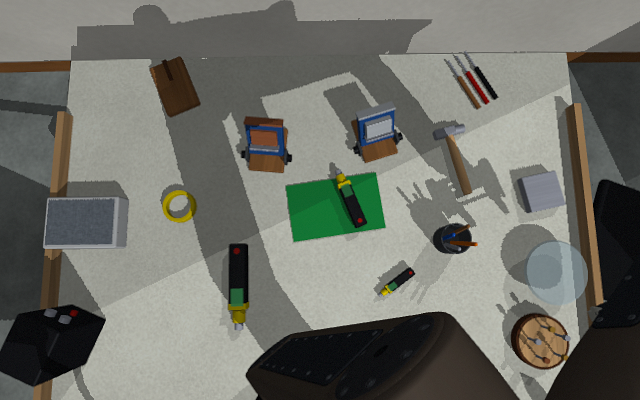

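The middle-sized tester lies on the mat in the top view, at about (350,200) with its nose at (342,178). The copper rest is at (266,143), the silver rest at (377,130), the tape at (179,206), the hammer at (455,160) and the pot at (455,238). Next I'll measure.

```bash
cat > m.py <<'E'
from h import *
c=cap('top'); im=c['image']; hsv=cv2.cvtColor(im,cv2.COLOR_BGR2HSV)
V,U=np.mgrid[0:400,0:640]; uv=np.c_[U.ravel(),V.ravel()]
P=pts(c,uv).reshape(400,640,3); np.save('P.npy',P)
g=((hsv[...,0]>50)&(hsv[...,0]<75)&(hsv[...,1]>150)).astype(np.uint8); g[:165]=0;g[245:]=0;g[:,:280]=0;g[:,395:]=0
q=plane(c,uv[g.ravel()>0],.004)[:,:2].astype(np.float32); print('mat',cv2.minAreaRect(q*1000))
# tester: points above the mat
w=np.zeros((400,640),bool); w[165:245,285:390]=1
t=w&(P[...,2]>.022)&(P[...,2]<.08); A=P[t]; print('n',len(A),'z pct',np.percentile(A[:,2],[5,50,90,98]))
b=t&(hsv[...,2]<70)&(P[...,2]>.03);
for nm,k in (('all',t),):
    print(nm,cv2.minAreaRect((P[k][:,:2]*1000).astype(np.float32)))
y=w&(hsv[...,0]>20)&(hsv[...,0]<35)&(hsv[...,1]>150); print('yellow',P[y].mean(0),np.argwhere(y).mean(0))
# copper board plane
w=np.zeros((400,640),bool); w[110:180,235:300]=1
k=w&(P[...,2]>.03)
print('rest rect',cv2.minAreaRect((P[k][:,:2]*1000).astype(np.float32)))
def crop(n,x0,x1,y0,y1,f,cc): cv2.imwrite(n,cv2.resize(cc['image'][y0:y1,x0:x1],None,fx=f,fy=f,interpolation=cv2.INTER_CUBIC))
crop('pics/rest1.png',230,390,95,225,5,c)
s=cap('scene'); crop('pics/rest2.png',225,405,185,295,4,s)
for v in range(108,176,4): print(v,[tuple((P[v,u]*1000).round().astype(int)) for u in (252,259,266,273,280)])
E
python3 m.py
```

```text
mat ((488.86724853515625, -45.09214782714844), (157.88182067871094, 257.25396728515625), 7.940714359283447)
n 718 z pct [0.02784725 0.03805885 0.04117808 0.0428225 ]
all ((510.9144592285156, -83.68521118164062), (168.85267639160156, 34.54253387451172), 21.792234420776367)
yellow [ 0.55641148 -0.06466566  0.03422282] [180.3968254  341.65079365]
rest rect ((522.8446655273438, 109.23539733886719), (413.71343994140625, 142.11746215820312), 16.976512908935547)
108 [(np.int64(786), np.int64(193), np.int64(-3)), (np.int64(783), np.int64(171), np.int64(2)), (np.int64(783), np.int64(151), np.int64(1)), (np.int64(782), np.int64(130), np.int64(3)), (np.int64(782), np.int64(110), np.int64(2))]
112 [(np.int64(772), np.int64(192), np.int64(0)), (np.int64(771), np.int64(171), np.int64(1)), (np.int64(771), np.int64(151), np.int64(2)), (np.int64(771), np.int64(130), np.int64(0)), (np.int64(770), np.int64(110), np.int64(1))]
116 [(np.int64(715), np.int64(169), np.int64(116)), (np.int64(758), np.int64(171), np.int64(5)), (np.int64(759), np.int64(151), np.int64(1)), (np.int64(758), np.int64(130), np.int
[... 2654 characters left out ...]

164 [(np.int64(611), np.int64(186), np.int64(18)), (np.int64(613), np.int64(168), np.int64(9)), (np.int64(612), np.int64(148), np.int64(13)), (np.int64(611), np.int64(127), np.int64(16)), (np.int64(610), np.int64(108), np.int64(15))]
168 [(np.int64(600), np.int64(187), np.int64(14)), (np.int64(601), np.int64(168), np.int64(12)), (np.int64(600), np.int64(147), np.int64(14)), (np.int64(599), np.int64(128), np.int64(15)), (np.int64(599), np.int64(108), np.int64(14))]
172 [(np.int64(592), np.int64(190), np.int64(-2)), (np.int64(591), np.int64(169), np.int64(3)), (np.int64(591), np.int64(150), np.int64(1)), (np.int64(591), np.int64(129), np.int64(2)), (np.int64(589), np.int64(108), np.int64(9))]
```

View pics/rest1.png

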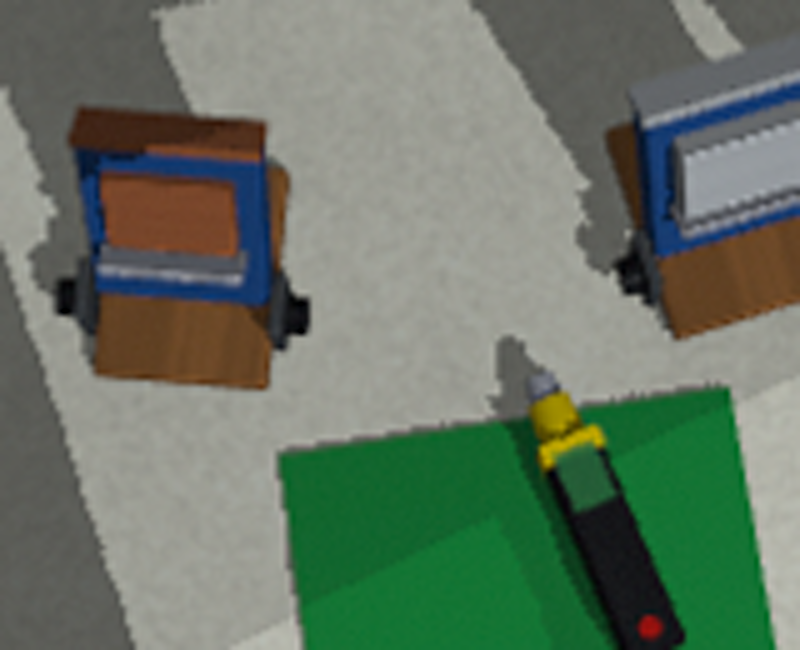

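The enlarged top view shows the copper bar face at about (250–278, 130–145) px, with its ledge below it. The tester lies with its display up and its nose towards the rests. Next I'll fit the bar plane, bar centre and tester axis.

```bash
cat > f.py <<'E'
from h import *
import json
Ps=[];
for i in range(6):
    c=cap('top'); V,U=np.mgrid[0:400,0:640]; uv=np.c_[U.ravel(),V.ravel()]; Ps.append(pts(c,uv).reshape(400,640,3))
P=np.mean(Ps,0); print('noise',np.std([p[138,265] for p in Ps],0)); hsv=cv2.cvtColor(c['image'],cv2.COLOR_BGR2HSV)
def fit(m):
    A=P[m]; 
    for _ in range(4):
        o=A.mean(0); n=np.linalg.svd(A-o)[2][2]; e=(A-o)@n; A=A[abs(e)<2*e.std()+1e-4]
    n=n*np.sign(n[0]); return o,n,e.std()
# bar face interior
m=np.zeros((400,640),bool); m[133:143,253:276]=1
o,n,s=fit(m); lean=np.degrees(np.arcsin(-n[2])); yaw=np.degrees(np.arctan2(n[1],n[0]))
print('bar plane',o,n,'rms',s,'lean',lean,'yaw',yaw)
# board front pixels: blue
b=(hsv[...,0]>100)&(hsv[...,0]<125)&(hsv[...,1]>120); b[:122]=0;b[160:]=0;b[:,:243]=0;b[:,290:]=0
ob,nb,sb=fit(b); print('board n',b.sum(),ob,nb,sb,'lean',np.degrees(np.arcsin(-nb[2])),'yaw',np.degrees(np.arctan2(nb[1],nb[0])),'bar height over board',-(o-ob)@n)
# copper mask -> plane
k=(hsv[...,0]<16)&(hsv[...,1]>110); k[:129]=0;k[147:]=0;k[:,:246]=0;k[:,282:]=0
n_,L,S,_=cv2.connectedComponentsWithStats(k.astype(np.uint8)); j=1+np.argmax(S[1:,4]); print('bar px',S[j])
# base yaw: brown front edge
w=(hsv[...,0]<25)&(hsv[...,1]>90); w[:154]=0; w[180:]=0; w[:,:246]=0; w[:,:245]=0; w[:,288:]=0
cols=range(253,280); ed=[(u,np.max(np.where(w[:,u])[0])+.5) for u in cols]
e=plane(c,ed,.014); f=np.polyfit(e[:,1],e[:,0],1); yb=-np.degrees(np.arctan(f[0])); print('base front yaw',yb, e[0],e[-1])
def isect(uvs):
    d=rays(c,uvs)@c['R']; oc=-c['R'].T@c['t']; return oc+d*(((o-oc)@n)/(d@n))[:,None]
Y=np.array([-n[1],n[0],0]); Y/=np.linalg.norm(Y); Z=np.cross(n,Y)
vv,uu=np.where(L==j); q=isect(np.c_[uu,vv])-o; print('y ext',np.percentile(q@Y,[1,99])*1e3,'z ext',np.percentile(q@Z,[2,98])*1e3)
# tester
w=np.zeros((400,640),bool); w[165:245,320:390]=1
t=w&(P[...,2]>.034)&(P[...,2]<.06); t=cv2.morphologyEx(t.astype(np.uint8),cv2.MORPH_OPEN,np.ones((3,3)))>0
print('tester top z',np.median(P[t][:,2]), cv2.minAreaRect((P[t][:,:2]*1000).astype(np.float32)))
gr=(hsv[...,0]>50)&(hsv[...,0]<75)&(hsv[...,1]>150)
bl=w&(hsv[...,2]<75)&(hsv[...,1]<90)&(P[...,2]>.025); 
print('black',bl.sum(),cv2.minAreaRect((plane(c,np.argwhere(bl)[:,::-1],.038)[:,:2]*1000).astype(np.float32)))
print('nose front px->', plane(c,[[338.3,170]],.021),'red',plane(c,[[360,220.4]],.038))
A=P[t][:,:2]; d=np.linalg.svd(A-A.mean(0))[2][0]; print('axis yaw',np.degrees(np.arctan2(d[1],d[0])), 'mean',A.mean(0))
cv2.imwrite('pics/dbg.png',cv2.resize(np.hstack([(L==j)[100:240,230:390]*255,t[100:240,230:390]*255,bl[100:240,230:390]*255]).astype(np.uint8),None,fx=1.6,fy=1.6))
E
python3 f.py
```

```text
noise [0.00071809 0.00035717 0.00220006]
bar plane [0.66251658 0.14039075 0.09535311] [ 0.87106839 -0.0849471  -0.48376011] rms 0.0005276518548809583 lean 28.931270314229717 yaw -5.569905516094712
board n 407 [0.66193226 0.13796752 0.07685373] [ 0.86486226 -0.08520852 -0.49472496] 0.0006322750627064196 lean 29.651615517183007 yaw -5.626773017380762 bar height over board 0.008646129199957671
bar px [250 130  27  16 376]
base front yaw -5.062891747284766 [0.59314695 0.18424734 0.014     ] [0.58612399 0.11064923 0.014     ]
y ext [-32.24637552  35.46901379] z ext [-25.17361153  24.62074281]
tester top z 0.03881035333611748 ((493.65948486328125, -90.51609802246094), (131.61668395996094, 33.98092269897461), 21.68227767944336)
black 338 ((504.5717468261719, -85.22111511230469), (155.17306518554688, 33.49549865722656), 21.72509002685547)
nose front px-> [[ 0.58892761 -0.05651572  0.021     ]] red [[ 0.44461271 -0.11172474  0.038     ]]
axis yaw -158.35961562389105 mean [ 0.49280864 -0.09063502]
```

View pics/rest2.png

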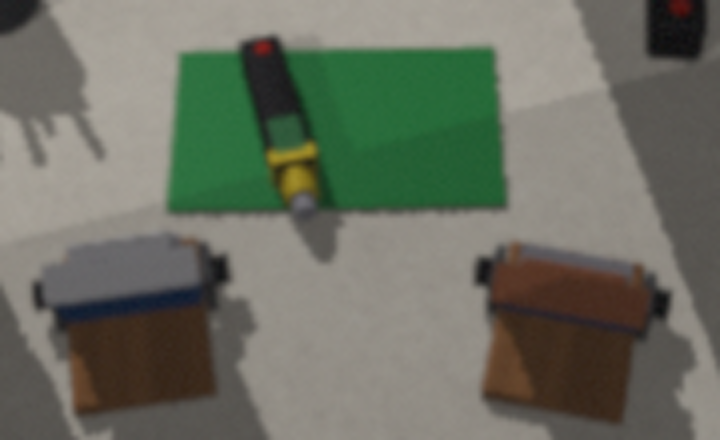

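View pics/dbg.png

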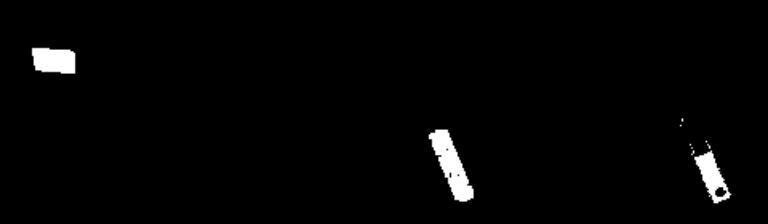

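The last two pictures show the scene view, with the copper rest on the right at about (366,258) full-image px, and clean masks for the bar and the tester body.

- **Bar:** lean about 29°, yaw about -5.4°.
- **Tester:** origin about (0.4935, -0.0905), yaw 21.7°.

Now I'll move above the tester, staying high over the pot.

Emit:
step_arm(
  increments=[
    {"tx": 20,"ty": 42,"claw": 1},
    {"tx": 20,"ty": 42},
    {"tx": 20,"ty": 42},
    {"tx": 20,"ty": 42},
    {"tx": 20,"ty": 42},
    {"tx": 20,"ty": 42},
    {"tx": 20,"ty": 42},
    {"tx": 20,"ty": 42},
    {"tx": 20,"ty": 42},
    {"tx": 20,"ty": 42},
    {"tx": 18.5,"ty": 38,"az": 1.3},
    {"tz": -40},
  ],
  newtons=25,
)

```text
$.increments[0]: bad value
```

Emit:
step_arm(
  increments=[
    {"tx": 20,"ty": 42,"tz": 0,"ax": 0,"ay": 0,"az": 0,"claw": 1},
  ],
  newtons=25,
)

```text
time_s: 0.6
tcp_pos: [0.2538, -0.593, 0.2442]
eef_rot: [180.0, -0.1, -159.8]
contact_force: [1.5, -0.1, -0.4]
gripper_width: 0.0878
```

Every row needs all its keys.

Emit:
step_arm(
  increments=[
    {"tx": 20,"ty": 42,"tz": 0,"ax": 0,"ay": 0,"az": 0,"claw": 1},
    {"tx": 20,"ty": 42,"tz": 0,"ax": 0,"ay": 0,"az": 0,"claw": 1},
    {"tx": 20,"ty": 42,"tz": 0,"ax": 0,"ay": 0,"az": 0,"claw": 1},
    {"tx": 20,"ty": 42,"tz": 0,"ax": 0,"ay": 0,"az": 0,"claw": 1},
    {"tx": 20,"ty": 42,"tz": 0,"ax": 0,"ay": 0,"az": 0,"claw": 1},
    {"tx": 20,"ty": 42,"tz": 0,"ax": 0,"ay": 0,"az": 0,"claw": 1},
    {"tx": 20,"ty": 42,"tz": 0,"ax": 0,"ay": 0,"az": 0,"claw": 1},
    {"tx": 20,"ty": 42,"tz": 0,"ax": 0,"ay": 0,"az": 0,"claw": 1},
    {"tx": 20,"ty": 42,"tz": 0,"ax": 0,"ay": 0,"az": 0,"claw": 1},
    {"tx": 20,"ty": 42,"tz": 0,"ax": 0,"ay": 0,"az": 0,"claw": 1},
    {"tx": 20,"ty": 42,"tz": 0,"ax": 0,"ay": 0,"az": 0,"claw": 1},
    {"tx": 18,"ty": 38,"tz": 0,"ax": 0,"ay": 0,"az": 1.3,"claw": 1},
  ],
)

```text
time_s: 1.8
tcp_pos: [0.4938, -0.0886, 0.2461]
eef_rot: [-180.0, 0.1, -158.3]
contact_force: [0.3, -1.1, -0.1]
gripper_width: 0.0878
```

Emit:
step_arm(
  increments=[
    {"tx": 0,"ty": 0,"tz": -40,"ax": 0,"ay": 0,"az": 0,"claw": 1},
    {"tx": 0,"ty": 0,"tz": -40,"ax": 0,"ay": 0,"az": 0,"claw": 1},
    {"tx": 0,"ty": 0,"tz": -30,"ax": 0,"ay": 0,"az": 0,"claw": 1},
    {"tx": 0,"ty": 0,"tz": 0,"ax": 0,"ay": 0,"az": 0,"claw": 1},
    {"tx": 0,"ty": 0,"tz": 0,"ax": 0,"ay": 0,"az": 0,"claw": 1},
  ],
)

```text
time_s: 2.3
tcp_pos: [0.4935, -0.0908, 0.1362]
eef_rot: [-180.0, -0.0, -158.3]
contact_force: [-0.2, -0.3, 0.9]
gripper_width: 0.0879
```

Emit:
step_arm(
  increments=[
    {"tx": 0,"ty": 0,"tz": -30,"ax": 0,"ay": 0,"az": 0,"claw": 1},
    {"tx": 0,"ty": 0,"tz": -30,"ax": 0,"ay": 0,"az": 0,"claw": 1},
    {"tx": 0,"ty": 0,"tz": -25,"ax": 0,"ay": 0,"az": 0,"claw": 1},
    {"tx": 0,"ty": 0,"tz": -15,"ax": 0,"ay": 0,"az": 0,"claw": 1},
    {"tx": 0,"ty": 0,"tz": -8,"ax": 0,"ay": 0,"az": 0,"claw": 1},
    {"tx": 0,"ty": 0,"tz": 0,"ax": 0,"ay": 0,"az": 0,"claw": 1},
    {"tx": 0,"ty": 0,"tz": 0,"ax": 0,"ay": 0,"az": 0,"claw": 0},
    {"tx": 0,"ty": 0,"tz": 0,"ax": 0,"ay": 0,"az": 0,"claw": -0.2},
    {"tx": 0,"ty": 0,"tz": 0,"ax": 0,"ay": 0,"az": 0,"claw": -1},
    {"tx": 0,"ty": 0,"tz": 0,"ax": 0,"ay": 0,"az": 0,"claw": -1},
    {"tx": 0,"ty": 0,"tz": 0,"ax": 0,"ay": 0,"az": 0,"claw": -1},
    {"tx": 0,"ty": 0,"tz": 0,"ax": 0,"ay": 0,"az": 0,"claw": -1},
  ],
  newtons=30,
)

```text
time_s: 3.5
tcp_pos: [0.4931, -0.0907, 0.0277]
eef_rot: [-180.0, 0.0, -158.3]
contact_force: [-0.2, 0.2, -0.1]
gripper_width: 0.0454
```

Emit:
step_arm(
  increments=[
    {"tx": 0,"ty": 0,"tz": 0,"ax": 0,"ay": 0,"az": 0,"claw": -1},
    {"tx": 0,"ty": 0,"tz": 0,"ax": 0,"ay": 0,"az": 0,"claw": -1},
    {"tx": 0,"ty": 0,"tz": 0,"ax": 0,"ay": 0,"az": 0,"claw": -1},
    {"tx": 0,"ty": 0,"tz": 0,"ax": 0,"ay": 0,"az": 0,"claw": -1},
  ],
  newtons=30,
)

```text
time_s: 3.9
tcp_pos: [0.4931, -0.0907, 0.0276]
eef_rot: [180.0, -0.0, -158.3]
contact_force: [-0.7, 1.2, -0.2]
gripper_width: 0.0337
```

The tester is gripped (33.7 mm). Next I'll lift, carry and turn to a standoff about 40 mm from the bar.

Emit:
step_arm(
  increments=[
    {"tx": -5,"ty": 0,"tz": 20,"ax": 0,"ay": 0,"az": 0,"claw": -1},
    {"tx": -5,"ty": 0,"tz": 35,"ax": 0,"ay": 0,"az": 0,"claw": -1},
    {"tx": -5,"ty": 0,"tz": 35,"ax": 0,"ay": 0,"az": 0,"claw": -1},
    {"tx": -5,"ty": 0,"tz": 30,"ax": 0,"ay": 0,"az": 0,"claw": -1},
    {"tx": 0,"ty": 0,"tz": 23,"ax": 0,"ay": 0,"az": 0,"claw": -1},
    {"tx": 0,"ty": 35,"tz": 0,"ax": 0,"ay": 0,"az": -4.5,"claw": -1},
    {"tx": 0,"ty": 35,"tz": 0,"ax": 0,"ay": 0,"az": -4.5,"claw": -1},
    {"tx": 0,"ty": 35,"tz": 0,"ax": 0,"ay": 0,"az": -4.5,"claw": -1},
    {"tx": 0,"ty": 35,"tz": 0,"ax": 0,"ay": 0,"az": -4.5,"claw": -1},
    {"tx": 0,"ty": 35,"tz": 0,"ax": 0,"ay": 0,"az": -4.5,"claw": -1},
    {"tx": 0,"ty": 35,"tz": 0,"ax": 0,"ay": 0,"az": -4.6,"claw": -1},
    {"tx": 0,"ty": 34,"tz": 0,"ax": 0,"ay": 0,"az": 0,"claw": -1},
  ],
)

```text
time_s: 5.1
tcp_pos: [0.4724, 0.1546, 0.1702]
eef_rot: [-180.0, -0.0, 174.4]
contact_force: [0.1, -0.4, -2.4]
gripper_width: 0.0337
```

Emit:
step_arm(
  increments=[
    {"tx": 0,"ty": 0,"tz": 0,"ax": 0.69,"ay": 7.24,"az": 0,"claw": -1},
    {"tx": 12,"ty": 0,"tz": 0,"ax": 0.69,"ay": 7.24,"az": 0,"claw": -1},
    {"tx": 12,"ty": 0,"tz": 0,"ax": 0.69,"ay": 7.24,"az": 0,"claw": -1},
    {"tx": 13,"ty": 0,"tz": 0,"ax": 0.69,"ay": 7.24,"az": 0,"claw": -1},
    {"tx": 15,"ty": 0,"tz": 0,"ax": 0,"ay": 0,"az": 0,"claw": -1},
    {"tx": 15,"ty": 0,"tz": 0,"ax": 0,"ay": 0,"az": 0,"claw": -1},
    {"tx": 0,"ty": 0,"tz": 0,"ax": 0,"ay": 0,"az": 0,"claw": -1},
    {"tx": 0,"ty": 0,"tz": 0,"ax": 0,"ay": 0,"az": 0,"claw": -1},
  ],
)

```text
time_s: 5.9
tcp_pos: [0.5398, 0.1532, 0.1696]
eef_rot: [-180.0, -29.2, 174.5]
contact_force: [0.7, 0.5, -1.9]
gripper_width: 0.0339
```

Run:
```python
from h import *
from scipy.spatial.transform import Rotation as Ro
a=cap('top');b=cap('scene')
f=lambda c,x0,x1,y0,y1:cv2.resize(c['image'][y0:y1,x0:x1],(400,400),interpolation=cv2.INTER_CUBIC)
cv2.imwrite('pics/near.png',np.hstack([f(a,220,310,100,190),f(b,320,420,200,300)]))
s=r.get_state(); print(s['tcp_pos'],s['eef_rot'],s['contact_force'],s['time_s'],s['gripper_width'])
R=Ro.from_euler('xyz',s['eef_rot'],degrees=True).as_matrix(); print('tester x',-R[:,0] if R[0,0]<0 else R[:,0],'z',-R[:,2])
```

```text
[0.53944868 0.15333776 0.17054914] [179.98278094 -29.11201375 174.59695556] [ 1.42920261 -0.27731582 -2.75193472] 6.0 0.03352452650823033
tester x [ 0.86978848 -0.08226585 -0.48651858] z [ 0.48432864 -0.04611037  0.87367019]
```

View pics/near.png

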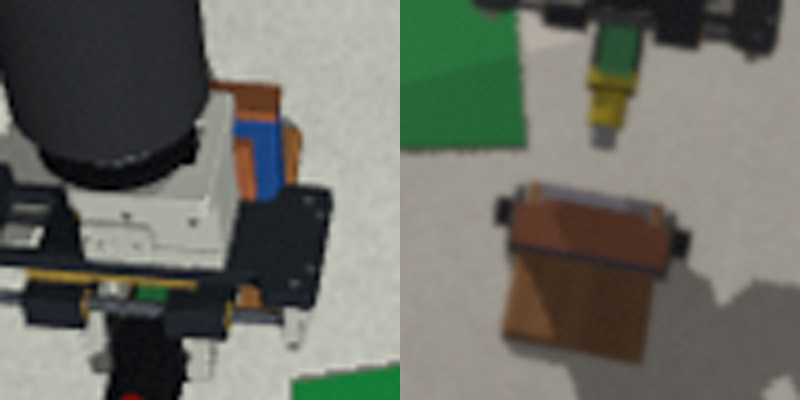

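The nose is clear of the bar: in the scene crop its front is at (602,140), which is full-image (370.5,235), and it lines up with the bar. I'll check the predicted tip against this.

Run:
```python
from h import *
s=r.get_state(); n=np.array([.8698,-.0823,-.4865]);Z=np.array([.4843,-.0461,.8737]); Y=np.cross(Z,n)
c=cap('scene'); p=s['tcp_pos']; tip=p+.104*n-.0066*Z
tgt=np.array([.6622,.1420,.0945]); print('tip->target in n,Y,Z mm',[round(float((tgt-tip)@a)*1e3,1) for a in (n,Y,Z)])
for nm,q in dict(tipc=tip,tiptop=tip+.009*Z,barrel0=p+.065*n+.0064*Z,barrel1=p+.09*n+.0064*Z,bartop=tgt+.024*Z).items():
    print(nm,cv2.projectPoints(q,cv2.Rodrigues(c['R'])[0],c['t'],c['K'],c['D'])[0].ravel().round(1))
h=cv2.cvtColor(c['image'],cv2.COLOR_BGR2HSV); m=(h[...,0]>20)&(h[...,0]<35)&(h[...,1]>150); m[:205]=0;m[240:]=0;m[:,:355]=0;m[:,385:]=0
vv,uu=np.where(m); print('yellow px',uu.min(),uu.max(),vv.min(),vv.max(), 'centroid',uu.mean(),vv.mean())
Q=np.mean([pts(cap('scene'),np.c_[uu,vv]) for _ in range(3)],0); L=(Q-p)@np.c_[n,Y,Z]*1e3
for a,b in ((50,66),(66,78),(78,92)):
    k=(L[:,0]>a)&(L[:,0]<=b); print(a,b,k.sum(),np.median(L[k],0),L[k].max(0) if k.any() else '')
```

```text
tip->target in n,Y,Z mm [40.7, 0.3, 0.1]
tipc [369.8 236.9]
tiptop [369.9 236.5]
barrel0 [372.2 222.1]
barrel1 [370.7 231.2]
bartop [367.5 251. ]
yellow px 368 378 218 230 centroid 371.9139784946237 224.06451612903226
50 66 36 [61.80805072 -1.29040175 10.54613005] [65.95519531 12.47545132 14.30510536]
66 78 30 [71.46991949  1.74219252  5.16110522] [77.58475002  9.41301517  7.48051387]
78 92 25 [82.40923522 -0.68163064  5.60319014] [87.59152214  8.0658475   7.00116958]
```

The projections agree with the measurements and nothing has slipped. I'll approach along the normal, then press in small steps.

Emit:
step_arm(
  increments=[
    {"tx": 5,"ty": -0.5,"tz": -2.8,"ax": 0,"ay": 0,"az": 0,"claw": -1},
    {"tx": 5,"ty": -0.5,"tz": -2.8,"ax": 0,"ay": 0,"az": 0,"claw": -1},
    {"tx": 5,"ty": -0.5,"tz": -2.8,"ax": 0,"ay": 0,"az": 0,"claw": -1},
    {"tx": 5,"ty": -0.5,"tz": -2.8,"ax": 0,"ay": 0,"az": 0,"claw": -1},
    {"tx": 5,"ty": -0.5,"tz": -2.8,"ax": 0,"ay": 0,"az": 0,"claw": -1},
    {"tx": 2.6,"ty": -0.2,"tz": -1.5,"ax": 0,"ay": 0,"az": 0,"claw": -1},
    {"tx": 0,"ty": 0,"tz": 0,"ax": 0,"ay": 0,"az": 0,"claw": -1},
    {"tx": 0,"ty": 0,"tz": 0,"ax": 0,"ay": 0,"az": 0,"claw": -1},
    {"tx": 0,"ty": 0,"tz": 0,"ax": 0,"ay": 0,"az": 0,"claw": -1},
    {"tx": 0,"ty": 0,"tz": 0,"ax": 0,"ay": 0,"az": 0,"claw": -1},
  ],
)

```text
time_s: 7.2
tcp_pos: [0.5677, 0.1506, 0.1553]
eef_rot: [180.0, -29.1, 174.6]
contact_force: [0.5, -0.3, -2.0]
gripper_width: 0.0338
```

Emit:
step_arm(
  increments=[
    {"tx": 0.9,"ty": -0.1,"tz": -0.5,"ax": 0,"ay": 0,"az": 0,"claw": -1},
    {"tx": 0.9,"ty": -0.1,"tz": -0.5,"ax": 0,"ay": 0,"az": 0,"claw": -1},
    {"tx": 0.9,"ty": -0.1,"tz": -0.5,"ax": 0,"ay": 0,"az": 0,"claw": -1},
    {"tx": 0,"ty": 0,"tz": 0,"ax": 0,"ay": 0,"az": 0,"claw": -1},
    {"tx": 0,"ty": 0,"tz": 0,"ax": 0,"ay": 0,"az": 0,"claw": -1},
    {"tx": 0,"ty": 0,"tz": 0,"ax": 0,"ay": 0,"az": 0,"claw": -1},
  ],
)

```text
time_s: 7.8
tcp_pos: [0.5704, 0.1503, 0.1535]
eef_rot: [180.0, -29.1, 174.6]
contact_force: [0.4, -0.5, -2.4]
gripper_width: 0.0339
```

Emit:
step_arm(
  increments=[
    {"tx": 0.9,"ty": -0.1,"tz": -0.5,"ax": 0,"ay": 0,"az": 0,"claw": -1},
    {"tx": 0.9,"ty": -0.1,"tz": -0.5,"ax": 0,"ay": 0,"az": 0,"claw": -1},
    {"tx": 0,"ty": 0,"tz": 0,"ax": 0,"ay": 0,"az": 0,"claw": -1},
    {"tx": 0,"ty": 0,"tz": 0,"ax": 0,"ay": 0,"az": 0,"claw": -1},
  ],
)

```text
time_s: 8.2
tcp_pos: [0.5722, 0.1501, 0.1525]
eef_rot: [180.0, -29.1, 174.6]
contact_force: [-0.2, -0.3, -1.9]
gripper_width: 0.034
```

Emit:
step_arm(
  increments=[
    {"tx": 0.9,"ty": -0.1,"tz": -0.5,"ax": 0,"ay": 0,"az": 0,"claw": -1},
    {"tx": 0.9,"ty": -0.1,"tz": -0.5,"ax": 0,"ay": 0,"az": 0,"claw": -1},
    {"tx": 0,"ty": 0,"tz": 0,"ax": 0,"ay": 0,"az": 0,"claw": -1},
    {"tx": 0,"ty": 0,"tz": 0,"ax": 0,"ay": 0,"az": 0,"claw": -1},
  ],
)

```text
time_s: 8.6
tcp_pos: [0.574, 0.1499, 0.1515]
eef_rot: [180.0, -29.1, 174.6]
contact_force: [1.2, -0.9, -2.2]
gripper_width: 0.0336
```

Emit:
step_arm(
  increments=[
    {"tx": 0.9,"ty": -0.1,"tz": -0.5,"ax": 0,"ay": 0,"az": 0,"claw": -1},
    {"tx": 0.9,"ty": -0.1,"tz": -0.5,"ax": 0,"ay": 0,"az": 0,"claw": -1},
    {"tx": 0,"ty": 0,"tz": 0,"ax": 0,"ay": 0,"az": 0,"claw": -1},
    {"tx": 0,"ty": 0,"tz": 0,"ax": 0,"ay": 0,"az": 0,"claw": -1},
  ],
)

```text
time_s: 9.0
tcp_pos: [0.5756, 0.1497, 0.1507]
eef_rot: [180.0, -29.1, 174.6]
contact_force: [-2.2, 1.3, -0.5]
gripper_width: 0.0338
```

Emit:
step_arm(
  increments=[
    {"tx": 0.9,"ty": -0.1,"tz": -0.5,"ax": 0,"ay": 0,"az": 0,"claw": -1},
    {"tx": 0,"ty": 0,"tz": 0,"ax": 0,"ay": 0,"az": 0,"claw": -1},
    {"tx": 0,"ty": 0,"tz": 0,"ax": 0,"ay": 0,"az": 0,"claw": -1},
  ],
)

```text
time_s: 9.3
tcp_pos: [0.5766, 0.1496, 0.1501]
eef_rot: [180.0, -29.1, 174.6]
contact_force: [-2.4, 1.0, -0.8]
gripper_width: 0.0337
```

Emit:
step_arm(
  increments=[
    {"tx": 0.9,"ty": -0.1,"tz": -0.5,"ax": 0,"ay": 0,"az": 0,"claw": -1},
    {"tx": 0,"ty": 0,"tz": 0,"ax": 0,"ay": 0,"az": 0,"claw": -1},
    {"tx": 0,"ty": 0,"tz": 0,"ax": 0,"ay": 0,"az": 0,"claw": -1},
  ],
)

```text
time_s: 9.6
tcp_pos: [0.5775, 0.1495, 0.1496]
eef_rot: [180.0, -29.1, 174.6]
contact_force: [-3.2, 0.5, -0.0]
gripper_width: 0.0339
```

The contact estimates from force and geometry agree at about 3 mm in. I'll press about 1.3 mm more, then hold.

Emit:
step_arm(
  increments=[
    {"tx": 0.6,"ty": -0.1,"tz": -0.3,"ax": 0,"ay": 0,"az": 0,"claw": -1},
    {"tx": 0.6,"ty": 0,"tz": -0.3,"ax": 0,"ay": 0,"az": 0,"claw": -1},
    {"tx": 0,"ty": 0,"tz": 0,"ax": 0,"ay": 0,"az": 0,"claw": -1},
    {"tx": 0,"ty": 0,"tz": 0,"ax": 0,"ay": 0,"az": 0,"claw": -1},
    {"tx": 0,"ty": 0,"tz": 0,"ax": 0,"ay": 0,"az": 0,"claw": -1},
  ],
)

```text
time_s: 10.1
tcp_pos: [0.5787, 0.1494, 0.1489]
eef_rot: [180.0, -29.1, 174.6]
contact_force: [-3.7, 1.8, 1.5]
gripper_width: 0.0335
```

Run:
```python
from h import *
n=np.array([.8698,-.0823,-.4865]);Z=np.array([.4843,-.0461,.8737]); Y=np.cross(Z,n)
F=[];p=[]
for i in range(12):
    c=cap('scene'); s=r.get_state(); F.append(s['contact_force']);p.append(s['tcp_pos'])
F=np.mean(F,0)-[.5,-.4,-2.1]; p=np.mean(p,0); print('F n,Y,Z',[round(float(F@a),2) for a in (n,Y,Z)],p,s['eef_rot'],s['time_s'])
tgt=np.array([.6622,.1420,.0945]); t=p+.104*n-.0066*Z-tgt; print('travel,offY,offZ mm',[round(float(t@a)*1e3,1) for a in (n,Y,Z)])
h=cv2.cvtColor(c['image'],cv2.COLOR_BGR2HSV); m=(h[...,0]>20)&(h[...,0]<35)&(h[...,1]>150); m[:205]=0;m[260:]=0;m[:,:350]=0;m[:,385:]=0
vv,uu=np.where(m); print('yellow centroid',uu.mean(),vv.mean(),'pred mid',cv2.projectPoints(p+.07*n+.007*Z,cv2.Rodrigues(c['R'])[0],c['t'],c['K'],c['D'])[0].ravel())
cv2.imwrite('pics/press.png',cv2.resize(c['image'][200:300,310:430],None,fx=6,fy=6,interpolation=cv2.INTER_CUBIC))
```

```text
F n,Y,Z [-5.96, 1.17, 0.4] [0.57873685 0.14940094 0.14894378] [179.98332795 -29.09683383 174.59189078] 10.7
travel,offY,offZ mm [4.3, -0.5, 0.2]
yellow centroid 369.1666666666667 240.46875 pred mid [369.12940985 240.30481557]
```

View pics/press.png

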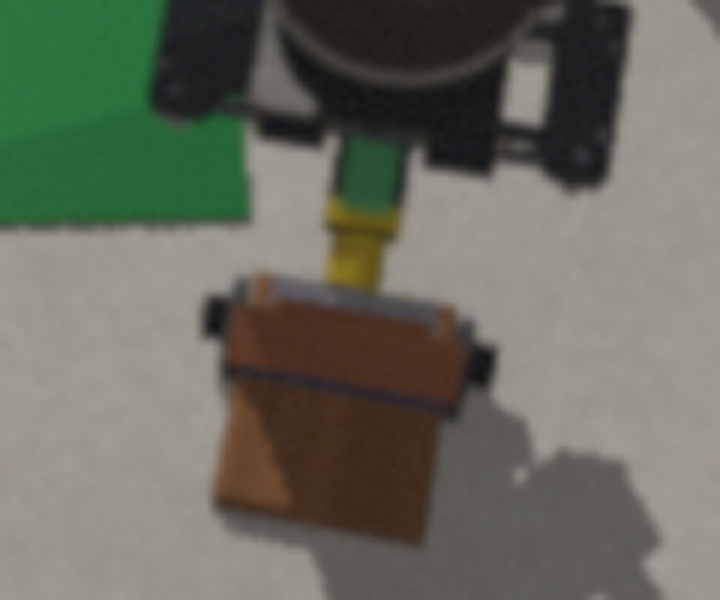

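The barrel at (355,260) in the crop is centred on the bar. The force is about 6 N and travel about 4.3 mm, so roughly half-way in. Now I'll hold still.

Emit:
step_arm(
  increments=[
    {"tx": 0,"ty": 0,"tz": 0,"ax": 0,"ay": 0,"az": 0,"claw": -1},
    {"tx": 0,"ty": 0,"tz": 0,"ax": 0,"ay": 0,"az": 0,"claw": -1},
    {"tx": 0,"ty": 0,"tz": 0,"ax": 0,"ay": 0,"az": 0,"claw": -1},
    {"tx": 0,"ty": 0,"tz": 0,"ax": 0,"ay": 0,"az": 0,"claw": -1},
    {"tx": 0,"ty": 0,"tz": 0,"ax": 0,"ay": 0,"az": 0,"claw": -1},
    {"tx": 0,"ty": 0,"tz": 0,"ax": 0,"ay": 0,"az": 0,"claw": -1},
    {"tx": 0,"ty": 0,"tz": 0,"ax": 0,"ay": 0,"az": 0,"claw": -1},
    {"tx": 0,"ty": 0,"tz": 0,"ax": 0,"ay": 0,"az": 0,"claw": -1},
    {"tx": 0,"ty": 0,"tz": 0,"ax": 0,"ay": 0,"az": 0,"claw": -1},
    {"tx": 0,"ty": 0,"tz": 0,"ax": 0,"ay": 0,"az": 0,"claw": -1},
    {"tx": 0,"ty": 0,"tz": 0,"ax": 0,"ay": 0,"az": 0,"claw": -1},
    {"tx": 0,"ty": 0,"tz": 0,"ax": 0,"ay": 0,"az": 0,"claw": -1},
  ],
)

```text
time_s: 11.9
tcp_pos: [0.5788, 0.1494, 0.149]
eef_rot: [180.0, -29.1, 174.6]
contact_force: [-4.6, 0.3, 1.7]
gripper_width: 0.034
```

Emit:
step_arm(
  increments=[
    {"tx": 0,"ty": 0,"tz": 0,"ax": 0,"ay": 0,"az": 0,"claw": -1},
    {"tx": 0,"ty": 0,"tz": 0,"ax": 0,"ay": 0,"az": 0,"claw": -1},
    {"tx": 0,"ty": 0,"tz": 0,"ax": 0,"ay": 0,"az": 0,"claw": -1},
    {"tx": 0,"ty": 0,"tz": 0,"ax": 0,"ay": 0,"az": 0,"claw": -1},
    {"tx": 0,"ty": 0,"tz": 0,"ax": 0,"ay": 0,"az": 0,"claw": -1},
    {"tx": 0,"ty": 0,"tz": 0,"ax": 0,"ay": 0,"az": 0,"claw": -1},
    {"tx": 0,"ty": 0,"tz": 0,"ax": 0,"ay": 0,"az": 0,"claw": -1},
    {"tx": 0,"ty": 0,"tz": 0,"ax": 0,"ay": 0,"az": 0,"claw": -1},
    {"tx": 0,"ty": 0,"tz": 0,"ax": 0,"ay": 0,"az": 0,"claw": -1},
    {"tx": 0,"ty": 0,"tz": 0,"ax": 0,"ay": 0,"az": 0,"claw": -1},
    {"tx": 0,"ty": 0,"tz": 0,"ax": 0,"ay": 0,"az": 0,"claw": -1},
    {"tx": 0,"ty": 0,"tz": 0,"ax": 0,"ay": 0,"az": 0,"claw": -1},
  ],
)

```text
time_s: 13.1
tcp_pos: [0.5788, 0.1494, 0.149]
eef_rot: [180.0, -29.1, 174.6]
contact_force: [-5.1, 0.9, 1.4]
gripper_width: 0.0341
```

Emit:
step_arm(
  increments=[
    {"tx": 0,"ty": 0,"tz": 0,"ax": 0,"ay": 0,"az": 0,"claw": -1},
    {"tx": 0,"ty": 0,"tz": 0,"ax": 0,"ay": 0,"az": 0,"claw": -1},
    {"tx": 0,"ty": 0,"tz": 0,"ax": 0,"ay": 0,"az": 0,"claw": -1},
    {"tx": 0,"ty": 0,"tz": 0,"ax": 0,"ay": 0,"az": 0,"claw": -1},
    {"tx": 0,"ty": 0,"tz": 0,"ax": 0,"ay": 0,"az": 0,"claw": -1},
    {"tx": 0,"ty": 0,"tz": 0,"ax": 0,"ay": 0,"az": 0,"claw": -1},
    {"tx": 0,"ty": 0,"tz": 0,"ax": 0,"ay": 0,"az": 0,"claw": -1},
    {"tx": 0,"ty": 0,"tz": 0,"ax": 0,"ay": 0,"az": 0,"claw": -1},
    {"tx": 0,"ty": 0,"tz": 0,"ax": 0,"ay": 0,"az": 0,"claw": -1},
    {"tx": 0,"ty": 0,"tz": 0,"ax": 0,"ay": 0,"az": 0,"claw": -1},
    {"tx": 0,"ty": 0,"tz": 0,"ax": 0,"ay": 0,"az": 0,"claw": -1},
    {"tx": 0,"ty": 0,"tz": 0,"ax": 0,"ay": 0,"az": 0,"claw": -1},
  ],
)

```text
time_s: 14.3
tcp_pos: [0.5788, 0.1494, 0.149]
eef_rot: [180.0, -29.1, 174.6]
contact_force: [-4.4, 1.7, 1.4]
gripper_width: 0.0341
```

The nose was held still for about 4 s. I'll retreat along the normal, level the tester and move over the mat.

Emit:
step_arm(
  increments=[
    {"tx": -3,"ty": 0.3,"tz": 1.7,"ax": 0,"ay": 0,"az": 0,"claw": -1},
    {"tx": -9,"ty": 0.8,"tz": 5,"ax": 0,"ay": 0,"az": 0,"claw": -1},
    {"tx": -20,"ty": 2,"tz": 11,"ax": 0,"ay": 0,"az": 0,"claw": -1},
    {"tx": -20,"ty": 2,"tz": 11,"ax": 0,"ay": 0,"az": 0,"claw": -1},
    {"tx": -10,"ty": 0,"tz": 0,"ax": -0.69,"ay": -7.24,"az": 0,"claw": -1},
    {"tx": -10,"ty": 0,"tz": 0,"ax": -0.69,"ay": -7.24,"az": 0,"claw": -1},
    {"tx": -10,"ty": 0,"tz": 0,"ax": -0.69,"ay": -7.24,"az": 0,"claw": -1},
    {"tx": -12,"ty": 0,"tz": 0,"ax": -0.69,"ay": -7.24,"az": 0,"claw": -1},
    {"tx": 0,"ty": -35,"tz": 0,"ax": 0,"ay": 0,"az": 0,"claw": -1},
    {"tx": 0,"ty": -35,"tz": 0,"ax": 0,"ay": 0,"az": 0,"claw": -1},
    {"tx": 0,"ty": -35,"tz": 0,"ax": 0,"ay": 0,"az": 0,"claw": -1},
    {"tx": 0,"ty": -35,"tz": 0,"ax": 0,"ay": 0,"az": 0,"claw": -1},
  ],
)

```text
time_s: 15.5
tcp_pos: [0.4847, 0.0137, 0.1786]
eef_rot: [179.9, 0.2, 174.7]
contact_force: [1.2, 0.1, -1.4]
gripper_width: 0.0334
```

Emit:
step_arm(
  increments=[
    {"tx": 0,"ty": -35,"tz": -20,"ax": 0,"ay": 0,"az": 0,"claw": -1},
    {"tx": 0,"ty": -29,"tz": -30,"ax": 0,"ay": 0,"az": 0,"claw": -1},
    {"tx": 0,"ty": 0,"tz": -30,"ax": 0,"ay": 0,"az": 0,"claw": -1},
    {"tx": 0,"ty": 0,"tz": -30,"ax": 0,"ay": 0,"az": 0,"claw": -1},
    {"tx": 0,"ty": 0,"tz": 0,"ax": 0,"ay": 0,"az": 0,"claw": -1},
    {"tx": 0,"ty": 0,"tz": 0,"ax": 0,"ay": 0,"az": 0,"claw": -1},
  ],
)

```text
time_s: 16.1
tcp_pos: [0.4851, -0.0496, 0.0684]
eef_rot: [-180.0, 0.0, 174.6]
contact_force: [0.2, 0.0, -1.6]
gripper_width: 0.0337
```

Emit:
step_arm(
  increments=[
    {"tx": 0,"ty": 0,"tz": -20,"ax": 0,"ay": 0,"az": 0,"claw": -1},
    {"tx": 0,"ty": 0,"tz": -12,"ax": 0,"ay": 0,"az": 0,"claw": -1},
    {"tx": 0,"ty": 0,"tz": -5,"ax": 0,"ay": 0,"az": 0,"claw": -1},
    {"tx": 0,"ty": 0,"tz": -2,"ax": 0,"ay": 0,"az": 0,"claw": -1},
    {"tx": 0,"ty": 0,"tz": -1,"ax": 0,"ay": 0,"az": 0,"claw": -1},
    {"tx": 0,"ty": 0,"tz": 0,"ax": 0,"ay": 0,"az": 0,"claw": -1},
    {"tx": 0,"ty": 0,"tz": 0,"ax": 0,"ay": 0,"az": 0,"claw": -1},
  ],
)

```text
time_s: 16.8
tcp_pos: [0.4852, -0.0494, 0.0283]
eef_rot: [180.0, 0.1, 174.6]
contact_force: [-0.5, -0.1, -2.6]
gripper_width: 0.0341
```

Emit:
step_arm(
  increments=[
    {"tx": 0,"ty": 0,"tz": -0.7,"ax": 0,"ay": 0,"az": 0,"claw": -1},
    {"tx": 0,"ty": 0,"tz": 0,"ax": 0,"ay": 0,"az": 0,"claw": -1},
    {"tx": 0,"ty": 0,"tz": 0,"ax": 0,"ay": 0,"az": 0,"claw": -0.1},
    {"tx": 0,"ty": 0,"tz": 0,"ax": 0,"ay": 0,"az": 0,"claw": 0.3},
    {"tx": 0,"ty": 0,"tz": 0,"ax": 0,"ay": 0,"az": 0,"claw": 1},
    {"tx": 0,"ty": 0,"tz": 0,"ax": 0,"ay": 0,"az": 0,"claw": 1},
    {"tx": 0,"ty": 0,"tz": 0,"ax": 0,"ay": 0,"az": 0,"claw": 1},
    {"tx": 0,"ty": 0,"tz": 0,"ax": 0,"ay": 0,"az": 0,"claw": 1},
    {"tx": 0,"ty": 0,"tz": 0,"ax": 0,"ay": 0,"az": 0,"claw": 1},
    {"tx": 0,"ty": 0,"tz": 0,"ax": 0,"ay": 0,"az": 0,"claw": 1},
  ],
)

```text
time_s: 17.8
tcp_pos: [0.4848, -0.0495, 0.0269]
eef_rot: [-180.0, -0.0, 174.6]
contact_force: [-1.2, 0.5, 1.1]
gripper_width: 0.0862
```

Emit:
step_arm(
  increments=[
    {"tx": 0,"ty": 0,"tz": 15,"ax": 0,"ay": 0,"az": 0,"claw": 1},
    {"tx": 0,"ty": 0,"tz": 30,"ax": 0,"ay": 0,"az": 0,"claw": 1},
    {"tx": 0,"ty": 0,"tz": 40,"ax": 0,"ay": 0,"az": 0,"claw": 1},
    {"tx": 0,"ty": 0,"tz": 45,"ax": 0,"ay": 0,"az": 0,"claw": 1},
    {"tx": 0,"ty": 0,"tz": 45,"ax": 0,"ay": 0,"az": 0,"claw": 1},
    {"tx": 0,"ty": 40,"tz": 20,"ax": 0,"ay": 0,"az": 0,"claw": 1},
    {"tx": 0,"ty": 45,"tz": 0,"ax": 0,"ay": 0,"az": 0,"claw": 1},
    {"tx": 0,"ty": 45,"tz": 0,"ax": 0,"ay": 0,"az": 0,"claw": 1},
    {"tx": 0,"ty": 45,"tz": 0,"ax": 0,"ay": 0,"az": 0,"claw": 1},
    {"tx": 0,"ty": 45,"tz": 0,"ax": 0,"ay": 0,"az": 0,"claw": 1},
    {"tx": 0,"ty": 0,"tz": 0,"ax": 0,"ay": 0,"az": 0,"claw": 1},
    {"tx": 0,"ty": 0,"tz": 0,"ax": 0,"ay": 0,"az": 0,"claw": 1},
  ],
)

```text
time_s: 19.0
tcp_pos: [0.4844, 0.1714, 0.2216]
eef_rot: [-180.0, -0.0, 174.7]
contact_force: [-0.1, 0.2, -0.4]
gripper_width: 0.0876
```

Run:
```python
from h import *
c=cap('top'); b=cap('scene'); cv2.imwrite('pics/end.png',np.vstack([c['image'][90:290],b['image'][120:320]]))
V,U=np.mgrid[165:245,300:370]; P=pts(c,np.c_[U.ravel(),V.ravel()]); t=P[(P[:,2]>.033)&(P[:,2]<.06)]
print(len(t),np.median(t[:,2]),cv2.minAreaRect((t[:,:2]*1000).astype(np.float32)))
A=np.c_[t[:,:2]-t[:,:2].mean(0),np.ones(len(t))]; print('slope',np.linalg.lstsq(A,t[:,2],rcond=None)[0]); print(r.get_state()['time_s'])
```

```text
620 0.038609522641228466 ((500.1553039550781, -51.07746887207031), (33.93239212036133, 160.97023010253906), 84.75494384765625)
slope [-0.00677632 -0.00715983  0.03859134]
19.1
```

View pics/end.png

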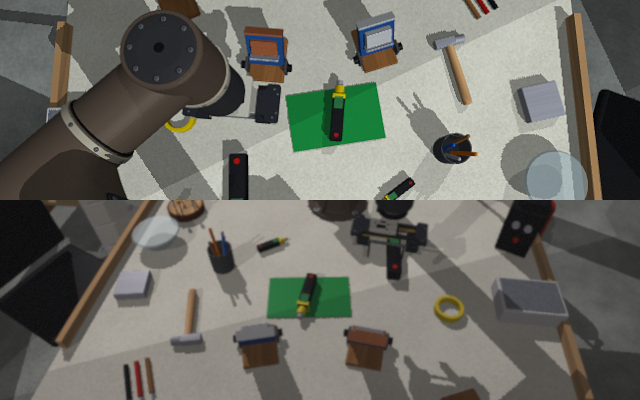

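The tester lies flat on the mat with its display up, at about (338,115) in the upper half. The pot, hammer and tape are where they were, and the gripper is clear. I'm handing the job in.

```bash
python3 -c "
from h import *
print(r.close_job())"
```

```text
the job is handed in; nothing more can be done
None
```

The job is done and handed in at about 19 s; no verdict was reported. I gripped the middle-sized tester and pressed its nose square on the copper bar's middle. I held it still for about 4 s, laid it back on the mat and let go.

- **Press:** the force was about 6 N and the nose travel about 4.3 mm from position (4.6 mm from force). My estimates put the tip within 1 mm of the bar's middle, and the tool angle held steady at the fitted 29.1° lean. I couldn't read the nose joint directly, so these figures come from arm position, force and the cameras.
- **Final check:** the tester lies display up on the mat, with its origin at about (0.485, -0.05). Its top is at 38.6 mm, against 38 mm expected, and its tilt is about 0.01 rad. The gripper is clear of it.
- **Bystanders:** the tape, pot and hammer look unmoved in the last picture; I did not measure them. The tester was kept clear of the silver rest throughout.
- **Failed or disagreeing:** no check failed or disagreed. One move call was refused before anything moved, because its rows left out some values.

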